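Turn the camera to face the test scope

TASK

At this camera test station, turn the round turntable by pushing on its spokes with one fingertip until the lens of the camera standing on it looks straight into the mouth of the test scope, then leave it at rest there. Push only the turntable: do not touch the camera, which must stay seated in its nest, and do not disturb the small things lying around the station.

Things in the scene. Friction and masses are not known exactly. Their poses are not given: they have to be found in the camera images.
- station: fixed cream base plate on the table, 380 x 170 mm, 10 mm thick, carrying turntable and test scope. Origin: on the table surface, straight below the turntable's vertical axis; z up; x points from that axis to the scope (within a quarter turn of the robot's x). The plate spans x -95 to +285 mm, y -85 to +85 mm; bearing housing 90 mm diameter under the disc.
- scope_mouth (a point): centre of the mouth (66 mm diameter) of the test scope, a fixed black tube lying along the station's x axis and facing the turntable; 185 mm from the turntable's axis, 68 mm above the table. Tube and mount reach on to station x = 280 mm and are 101 mm high, 66 mm wide
- turntable: aluminium disc, 156 mm diameter, 13 mm thick, turning either way without end stops about its vertical axis. Origin: on the axis at the underside, 25 mm above the table; z up; its x axis is the way the camera's lens looks. Four spokes at 45, 135, 225, 315 degrees from its x. Bearing drag: 1 to 2 N at a spoke; it stops at once when no longer pushed.
- spoke1 (a point): centre of the ball (18 mm diameter, black) at the end of the spoke 45 degrees counterclockwise (from above) from the turntable's x. All four spokes are alike: level round steel bars, 10 mm diameter, centreline 44 mm above the table, from 66 to 138 mm from the axis; the balls are at 138 mm. Below the spokes, beyond the disc, it is free down to the base plate's top (10 mm)
- spoke2 (a point): the same for the spoke at 135 degrees
- spoke3 (a point): the same for the spoke at 225 degrees
- spoke4 (a point): the same for the spoke at 315 degrees
- camera: loose compact camera, body 36 x 105 x 56 mm high (dials to 61), upright on the disc in a 7 mm high nest with about 1 mm play: it turns with the disc. Origin: on its underside, on the turntable's axis, 38 mm above the table; x is the way the lens looks. Body from x = -30 to +6 mm, lens barrel (52 mm diameter) to x = 53 mm; top 99 mm above the table.
- lens_front (a point): centre of the camera's front glass, in the camera's frame at x = 53, y = 0, z = 30 mm
- battery: loose grey camera battery lying on the table beside the station, 38 x 52 x 14 mm, origin under its centre; leave alone
- lens_cap: loose black lens cap lying on the table beside the station, 52 mm diameter, 9 mm high, origin under its centre; leave alone
- pot: loose cream plastic pot standing on the table beside the station, 44 mm diameter, 75 mm high, origin under its centre; leave alone
Mind the look-alikes: they are no part of the job. Of the things shaped like the camera, the black one is meant.

How it is judged:
By the outcome, as a careful person would: the job done as asked, in the order asked, and still so for the second after the job is handed in, with the robot touching nothing.
It also fails if it takes over 64 s, if anything falls off the work surface, if the arm or the gripper's body presses on something with over 40 N, if the wrist force passes 120 N, or if a joint passes its speed limit or range.

ROBOT

A 7-joint arm with a two-finger parallel gripper is mounted at the origin on the work surface. World frame = base frame: x ahead of the robot, y to its left, z up, the work surface at z = 0. Lengths are in m, angles in degrees, forces in N, time in s.
With the tool pointing down it reaches from about 0.425 to 0.875 m from the base axis. Payload 4.7 kg.
Tool frame: the origin (TCP) lies midway between the tips of the shut fingers; the grasp point (between the pads) lies env.grip_point_offset behind it (env.grip_point_offset is the distance from the TCP to the grasp point, in m); z points along the fingers, y is the line along which they close (so a half turn about z gives the same grasp; the last joint's range is limited). The gripper opens to 87 mm and grips with 3 to 60 N. Pads are 19 mm wide; open, the fingers measure 117 mm over their backs; the gripper's body (75 mm by 190 mm) begins 51 mm behind the grasp point.
Start: joints at [-71.213, 18.392, -4.016, 83.108, 1.295, 78.541, -3.26], TCP at [0.201, 0.618, 0.223] pointing down, gripper open.
Joint ranges: [-163.93, 163.93], [-17.29, 119.83], [-79.2, 71.16], [3.27, 140.29], [-89.18, 269.18], [5.43, 117.66], [-154.24, 154.24]. Speed limits (degrees/s): [147.25, 147.25, 180, 180, 180, 180, 180].

INTERFACE

Orientations are given as [roll, pitch, yaw] about the fixed x, y, z axes, in that order (R = Rz(yaw) Ry(pitch) Rx(roll)).
In Python, from cell import env gives the robot as it stands.
- The arm moves only by the shell command python3 -m creep 'ROWS' [FORCE]. ROWS is a JSON object of lists of equal length, an entry for each row: "translation": the shift along the tool's x, y, z in units of 0.08 m (1.0 is 0.08 m), a list of three; "turn": the turn, a rotation vector about the tool's x, y, z in units of 180 degrees (1.0 is 180 degrees), a list of three; "grip": the opening, from 0 (shut) to 1 (fully open). In form: {"translation": [[x, y, z], ...], "turn": [[ax, ay, az], ...], "grip": [grip, ...]}. A call has 1 to 5 rows; each row shifts and turns the commanded pose from where the row before left it, along the tool's axes as they then stand; what a row does not reach is not made up. A row lasts 1/8 s, in which the tool goes at most 62.5 mm and 10.7 degrees, less where a joint would pass 70% of its speed; a pose out of reach is approached as far as the arm can. A call with a number of a shift or a turn outside -1 to 1 is refused whole. A call with a gripper value outside its range is refused whole. The fingers move at their own pace and stop on an object; FORCE is the grip in N (left out, the last holds). Time passes only in rows, so rows that do not move let the fingers close. It gives the time, the measured TCP pose, the force, the opening and the grip force at its end, in the units of the state.
- env.get_obs(): the state, without advancing time (a new reading comes with each control period).
- env.read_camera(name): name is "scene" or "top" or "wrist"; returns a dict with "frame" (384x512x3 uint8, red, green, blue), "z_map" (384x512 float32, m along the optical axis (not along the pixel's ray), 0 where there is no reading), "K" (3x3 intrinsics, pixels), "rvec" (rotation vector, rad) and "tvec" (3), from world to camera coordinates, as OpenCV has them. Camera axes: x right, y down, z forward; pixel columns grow to the right and rows downward; lengths in m; the calibration is good to about 2 mm. A picture is of the moment at which its call begins.
- env.sign_off(): hands the job in; it is judged then, once.
The state is a dict: "time_s": time; "qpos": joint angles; "joint_velocities": joint speeds; "effort": joint torques, N m; "tool_pos": TCP position; "tool_rot": TCP orientation; "force": force on the tool from outside, world axes, zero at the start; "wrist_torque": the same for the moment, N m; "grip_width": finger opening in m; "grasp_force": force on a finger pad.
Only numpy, scipy, OpenCV 4.12 (cv2) and the standard library are available. Lean on these libraries where they do the work, as an engineer would, in place of code of your own. Each camera call takes 0.05 s, during which the arm holds its last target. There are 200 camera calls.

## Working session

There is one attempt and no reset: what is moved stays moved. The work goes in short steps, Python scripts to look and compute and a shell command to move; the robot and the scene stay as the last step left them, time stands still between calls to the robot, and variables do not carry over. Pictures are saved under pics/ and viewed, at most 10 in all, crops included, and the job is handed in when it is done.

```bash
ls; mkdir -p pics; cat > h.py <<'E'
import numpy as np, cv2
from cell import env
def cam(n):
    c=env.read_camera(n); R=cv2.Rodrigues(np.array(c["rvec"],float))[0]; t=np.array(c["tvec"],float).reshape(3)
    z=c["z_map"]; K=c["K"]; v,u=np.indices(z.shape)
    P=np.stack([(u-K[0,2])/K[0,0]*z,(v-K[1,2])/K[1,1]*z,z],-1)
    W=(P-t)@R   # R^T (P-t)
    W[z==0]=np.nan
    return c["frame"],W,(K,R,t)
def proj(cal,X):
    K,R,t=cal; p=(R@np.array(X,float).T).T+t; p=p@K.T; return p[:,:2]/p[:,2:]
def save(n,f): cv2.imwrite(f"pics/{n}.png",cv2.cvtColor(f,cv2.COLOR_RGB2BGR))
E
python3 - <<'E'
from h import *
a,Wa,_=cam("scene"); b,Wb,_=cam("top")
save("both",np.hstack([cv2.resize(a,(400,300)),cv2.resize(b,(400,300))])); save("top0",cv2.resize(b,(800,600)))
save("scene0",cv2.resize(a,(800,600)))
np.savez("w0.npz",a=a,Wa=Wa,b=b,Wb=Wb)
o=env.get_obs();print(o["time_s"],o["tool_pos"],o["tool_rot"],o["force"],env.grip_point_offset)
E
```

```text
pics
0.1 [0.20053349 0.61777031 0.22155864] [-1.79900266e+02  5.59756350e-03  1.62022190e+02] [0.041519   0.77449499 0.41589657] 0.0187
```

View pics/top0.png

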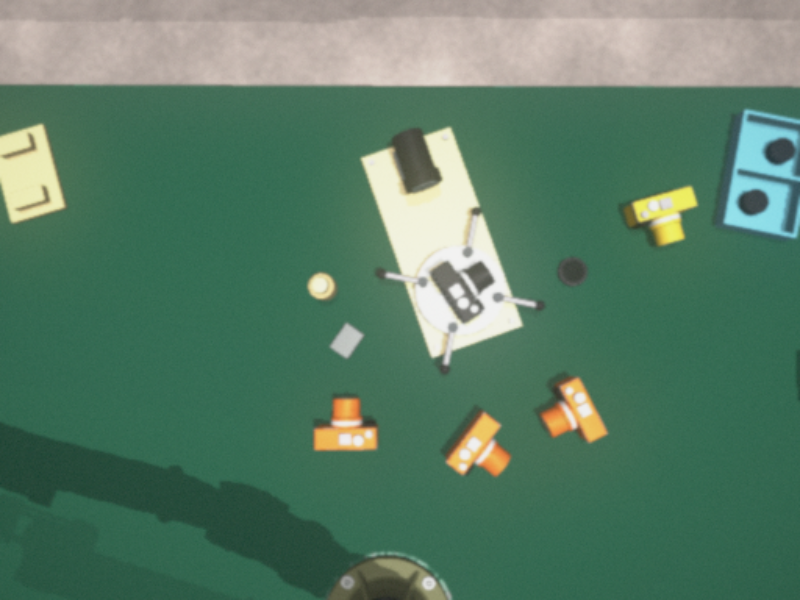

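View pics/scene0.png

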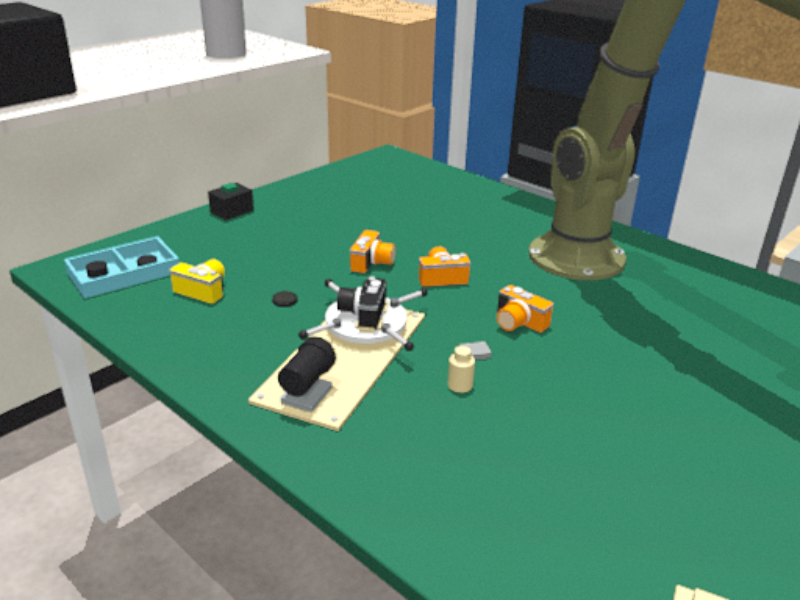

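Top view (800x600): the black camera sits on the turntable at (460,290), its lens pointing to (485,275). The scope is at (415,160). The balls are at (475,212), (380,273), (445,370) and (540,305). The camera-shaped things are black (460,290), orange (345,425), (475,440) and (575,410), and yellow (660,215). The black one on the disc is the one meant. Next I confirm that in a crop and measure.

```bash
cat >> h.py <<'E'
from scipy.optimize import least_squares
def measure(frames, verbose=True):
    """frames: list of (img,W,cal). Returns axis, station yaw, disc yaw"""
    P=np.concatenate([W.reshape(-1,3) for _,W,_ in frames]); C=np.concatenate([f.reshape(-1,3) for f,_,_ in frames]).astype(float)
    ok=np.isfinite(P).all(1); return P[ok],C[ok]
def circ(p,r=None):
    f=(lambda q:np.hypot(*(p-q[:2]).T)-(r if r else q[2]))
    x0=list(np.median(p,0))+([] if r else [.07])
    return least_squares(f,x0,loss="soft_l1",f_scale=.002).x
E
python3 - <<'E'
from h import *
d=np.load("w0.npz")
b=d["b"]
save("crop",cv2.resize(b[70:250,215:365],(500,600),interpolation=cv2.INTER_CUBIC))
for nm in "ab":
    f=d[nm].astype(float); W=d["W"+nm]
    x,y,z=W[...,0],W[...,1],W[...,2]
    print(nm, "disc px depth", W[145*1,287] if nm=="b" else "")
    roi=np.isfinite(z)&(x>.3)&(x<1.1)&(abs(y+.1)<.4)
    cream=roi&(abs(z-.010)<.006)&(f[...,0]>150)&(f[...,2]<f[...,0]-15)
    pts=W[cream][:,:2]
    print("cream",cream.sum())
    n,lab,st,ce=cv2.connectedComponentsWithStats(cream.astype(np.uint8))
    i=1+st[1:,4].argmax(); p=W[lab==i][:,:2].astype(np.float32)
    print("rect",cv2.minAreaRect(p), "z",np.median(W[lab==i][:,2]))
    print("table z",np.nanmedian(z[roi&(f[...,1]>f[...,0]*1.5)]))
    white=roi&(f.min(-1)>140)&(abs(z-.038)<.006)&(f.max(-1)-f.min(-1)<30)
    n,lab,st,ce=cv2.connectedComponentsWithStats(white.astype(np.uint8)); i=1+st[1:,4].argmax()
    p=W[lab==i]; h=cv2.convexHull(p[:,:2].astype(np.float32))[:,0]
    print("disc",circ(h),circ(h,.078),"z",np.median(p[:,2]),len(p)); c=circ(h,.078)
    r=np.hypot(x-c[0],y-c[1])
    ball=roi&(r>.120)&(r<.152)&(z>.03)&(z<.065)&(f.max(-1)<90)
    n,lab,st,ce=cv2.connectedComponentsWithStats(ball.astype(np.uint8))
    for i in range(1,n):
        if st[i,4]<4: continue
        m=W[lab==i].mean(0); print("ball",ce[i],st[i,4],m,np.hypot(*(m[:2]-c)),np.degrees(np.arctan2(m[1]-c[1],m[0]-c[0])))
    sp=roi&(r>.09)&(r<.126)&(z>.036)&(z<.06)
    ang=np.degrees(np.arctan2(y-c[1],x-c[0]))[sp]; k=np.exp(4j*np.radians(ang)).mean()
    print("spokes mod90",np.degrees(np.angle(k))/4,abs(k),sp.sum())
    sc=roi&(z>.085)&(z<.11)&(f.max(-1)<90)&(r>.15)&(r<.3)
    q=W[sc]; 
    if len(q)>10:
        m=q.mean(0); print("scope top",m,len(q),np.degrees(np.arctan2(m[1]-c[1],m[0]-c[0])),q[:,2].max())
E
```

```text
a disc px depth 
cream 2582
rect ((0.7142289280891418, -0.06671865284442902), (0.2768299877643585, 0.17126424610614777), 19.35032081604004) z 0.010032295770040592
table z 6.482791706116799e-05
disc [ 0.5745505  -0.11574783  0.07690093] [ 0.57314703 -0.11578536] z 0.03764879932949613 378
ball [209.  180.6] 10 [ 0.55000172 -0.25328664  0.04751169] 0.1394356720421545 -99.55490809391928
ball [270.9375 186.75  ] 16 [ 0.43958666 -0.08791623  0.04817707] 0.13643702521243908 168.21359833016064
ball [193.68 214.12] 25 [ 0.71106127 -0.14095259  0.04780841] 0.140191752858292 -10.341801972270158
ball [261.5        221.39285714] 28 [0.60222654 0.0201715  0.04807635] 0.13903196688425407 77.92704394374317
spokes mod90 -11.231270464149924 0.9940965609634201 126
scope top [ 0.79135176 -0.03361242  0.09333909] 434 20.635693284936206 0.10324214142473817
b disc px depth [ 0.68609918 -0.10429513  0.00592154]
cream 4053
rect ((0.728948712348938, -0.0663522332906723), (0.2354750782251358, 0.17157554626464844), 20.525964736938477) z 0.00867354046139449
table z -0.0011908007344371791
disc [ 0.57114455 -0.123245    0.07725979] [ 0.57116868 -0.12315612] z 0.03684951700291786 1382
ball [243.25   174.5625] 16 [0.59809871 0.0148408  0.04887175] 0.1406000592177399 78.95753873824863
ball [345.30434783 195.34782609] 23 [ 0.54430565 -0.2574281   0.04958406] 0.13693278629337644 -101.31347550133133
ball [284.2  236.16] 25 [ 0.43488402 -0.09544652  0.04867722] 0.1390731108769749 168.50719566260923
spokes mod90 -11.100516566348665 0.9942092898366232 199
scope top [ 0.79464672 -0.04153856  0.09184619] 456 20.06295648955506 0.10026582612322585
```

View pics/crop.png

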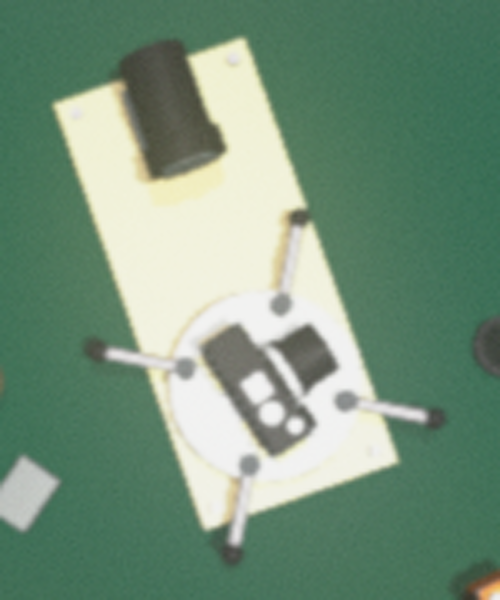

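The crop confirms it: the black camera is on the disc at (260,385), with its lens towards (310,350). The axis is near (0.573, -0.119), the station yaw about 20°, and the spokes at -11°, 79°, 169° and -101°. That puts the lens at about -56°, so the disc must turn about 76° counterclockwise. Spoke 4 is the easy one to push. I'll travel there with the gripper shut.

```bash
python3 -m creep '{"translation":[[-0.594,-0.412,0],[-0.594,-0.412,0],[-0.594,-0.412,0],[-0.594,-0.412,0]],"turn":[[0,0,0],[0,0,0],[0,0,0],[0,0,0]],"grip":[0,0,0,0]}' 20
python3 -m creep '{"translation":[[-0.594,-0.412,0],[-0.594,-0.412,0],[-0.594,-0.412,0],[-0.594,-0.412,0]],"turn":[[0,0,0],[0,0,0],[0,0,0],[0,0,0]],"grip":[0,0,0,0]}'
```

```text
time_s: 0.6
tool_pos: [0.3416, 0.4323, 0.2222]
tool_rot: [-180.0, -0.0, 162.0]
force: [-0.0, -0.0, 0.0]
grip_width: 0.0549
grasp_force: 0.0
time_s: 1.1
tool_pos: [0.4816, 0.2484, 0.2223]
tool_rot: [180.0, -0.0, 162.0]
force: [0.4, 0.2, -0.7]
grip_width: 0.015
grasp_force: 0.0
```

```bash
python3 -m creep '{"translation":[[-0.295,-0.671,0],[-0.295,-0.671,0],[-0.295,-0.671,0],[-0.295,-0.671,0]],"turn":[[0,0,0],[0,0,0],[0,0,0],[0,0,0]],"grip":[0,0,0,0]}' >/dev/null
python3 -m creep '{"translation":[[-0.295,-0.671,0],[-0.295,-0.671,0],[-0.295,-0.671,0],[-0.295,-0.671,0]],"turn":[[0,0,0],[0,0,0],[0,0,0],[0,0,0]],"grip":[0,0,0,0]}'
python3 -m creep '{"translation":[[0,0,0],[0,0,0],[0,0,0],[0,0,0],[0,0,0]],"turn":[[0,0,0.054],[0,0,0.054],[0,0,0.054],[0,0,0.054],[0,0,0.054]],"grip":[0,0,0,0,0]}' >/dev/null
python3 -m creep '{"translation":[[0,0,0],[0,0,0],[0,0,0],[0,0,0],[0,0,0]],"turn":[[0,0,0.054],[0,0,0.054],[0,0,0.054],[0,0,0.054],[0,0,0.054]],"grip":[0,0,0,0,0]}'
python3 - <<'E'
from h import *
f,W,cal=cam("wrist"); save("wrist1",cv2.resize(f,(800,600))); np.savez("w1.npz",f=f,W=W,K=cal[0],R=cal[1],t=cal[2])
E
```

```text
time_s: 2.1
tool_pos: [0.5278, -0.2182, 0.2224]
tool_rot: [180.0, 0.0, 162.1]
force: [0.9, 0.8, -0.2]
grip_width: 0.0007
grasp_force: 0.0
time_s: 3.35
tool_pos: [0.5276, -0.2164, 0.2221]
tool_rot: [-180.0, 0.0, 64.5]
force: [0.3, -0.1, -0.5]
grip_width: 0.0006
grasp_force: 0.0
```

View pics/wrist1.png

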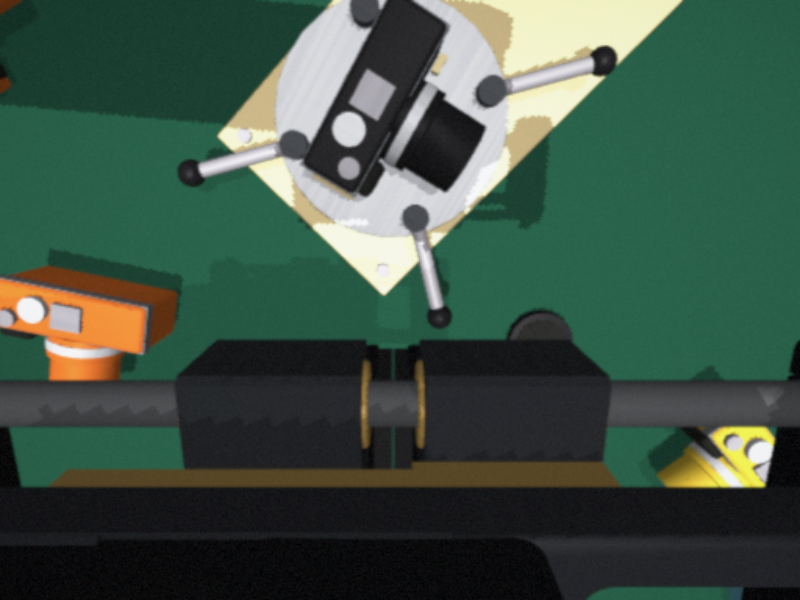

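The wrist view shows spoke 4 from (415,217) to its ball at (440,315), with the balls of spokes 3 and 1 at (190,172) and (603,60). The lens cap is at (540,325), outside the ball. Next I measure from this view and get the fingertip's place.

```bash
cat >> h.py <<'E'
def wmeas(f,W,c=(.573,-.119),say=True):
    f=f.astype(float); x,y,z=W[...,0],W[...,1],W[...,2]
    for _ in range(4):
        r=np.hypot(x-c[0],y-c[1]); an=np.arctan2(y-c[1],x-c[0])
        sp=(r>.085)&(r<.124)&(z>.040)&(z<.06)
        balls=(r>.125)&(r<.150)&(z>.044)&(z<.058)&(f.max(-1)<110)
        n,lab,st,_c=cv2.connectedComponentsWithStats(sp.astype(np.uint8)); L=[]
        for i in range(1,n):
            if st[i,4]<30: continue
            p=W[lab==i][:,:2]; m=p.mean(0); d=np.linalg.svd(p-m)[2][0] if len(p)<3000 else np.linalg.eigh(np.cov(p.T))[1][:,1]
            if d@(m-c)<0: d=-d
            L.append((m,d))
        # axis: least-squares intersection of spoke lines
        A=sum(np.eye(2)-np.outer(d,d) for m,d in L); bb=sum((np.eye(2)-np.outer(d,d))@m for m,d in L)
        if len(L)>1: c=np.linalg.solve(A,bb)
    print("axis",c.round(4),"spokes",[(np.round(np.degrees(np.arctan2(*(m-c)[::-1])),2),np.round(np.degrees(np.arctan2(*d[::-1])),2)) for m,d in L])
    wh=(f.min(-1)>120)&(abs(z-.038)<.006)&(f.max(-1)-f.min(-1)<40)&(r<.09)
    if wh.sum()>100: print("disc",circ(cv2.convexHull(W[wh][:,:2].astype(np.float32))[:,0],.078), np.median(W[wh][:,2]))
    bm=balls; n,lab,st,_c=cv2.connectedComponentsWithStats(bm.astype(np.uint8))
    for i in range(1,n):
        if st[i,4]>=20: m=W[lab==i].mean(0); print("ball",m.round(4),np.hypot(*(m[:2]-c)).round(4),np.degrees(np.arctan2(m[1]-c[1],m[0]-c[0])).round(2))
    return c
E
python3 - <<'E'
from h import *
d=np.load("w1.npz"); f,W=d["f"],d["W"]; c=wmeas(f,W)
# plate edges: cream pixels fits
F=f.astype(float);z=W[...,2]
cr=(abs(z-.01)<.005)&(F[...,0]>F[...,1]*.95)&(F[...,0]>F[...,2]+10)
n,lab,st,ce=cv2.connectedComponentsWithStats(cv2.morphologyEx(cr.astype(np.uint8),cv2.MORPH_CLOSE,np.ones((7,7))))
p=W[cr&(lab==1+st[1:,4].argmax())][:,:2]; print(cv2.minAreaRect(p.astype(np.float32)))
cal=(d["K"],d["R"],d["t"])
o=env.get_obs(); tp=o["tool_pos"]
print("tcp",tp,"theta",np.degrees(np.arctan2(tp[1]-c[1],tp[0]-c[0])),"r",np.hypot(*(tp[:2]-c)))
print("tcp px(800)",proj(cal,[tp])*800/512)
near=np.linalg.norm(W-tp,axis=-1)<.05
q=(W[near]-tp); th=np.radians(64.5); X=np.array([np.cos(th),np.sin(th)]);Y=np.array([np.sin(th),-np.cos(th)])
if near.sum(): 
    lo=q[q[:,2]<.02]; print("finger",near.sum(),(lo[:,:2]@X).min(),(lo[:,:2]@X).max(),(lo[:,:2]@Y).min(),(lo[:,:2]@Y).max(),q[:,2].min())
E
```

```text
axis [ 0.5716 -0.1215] spokes [(np.float64(-11.23), np.float64(-11.33)), (np.float64(169.11), np.float64(169.0)), (np.float64(-100.63), np.float64(-100.62))]
disc [ 0.57263863 -0.12163787] 0.03708248098369144
ball [ 0.706  -0.1483  0.0496] 0.137 -11.28
ball [ 0.4382 -0.0957  0.0495] 0.1359 169.05
ball [ 0.5461 -0.2561  0.0494] 0.137 -100.74
((0.7006617784500122, -0.12132452428340912), (0.04967660456895828, 0.16445302963256836), 64.73062896728516)
tcp [ 0.52768584 -0.2164599   0.22213276] theta -114.82927255055306 r 0.10464731674148166
tcp px(800) [[391.23668637 374.27674096]]
finger 1306 0.008798496472412936 0.011353210227249388 -0.008282834766123794 0.009544915529973906 -0.0020560725548436354
```

```bash
python3 -m creep '{"translation":[[0,0,0.47],[0,0,0.47],[0,0,0.47],[0,0,0.47],[0,0,0.47]],"turn":[[0,0,0],[0,0,0],[0,0,0],[0,0,0],[0,0,0]],"grip":[0,0,0,0,0]}'
python3 -m creep '{"translation":[[0.002,0.069,0],[0.002,0.069,0],[0.002,0.069,0],[0.002,0.069,0],[0.002,0.069,0]],"turn":[[0,0,-0.0167],[0,0,-0.0167],[0,0,-0.0167],[0,0,-0.0167],[0,0,-0.0167]],"grip":[0,0,0,0,0]}'
python3 - <<'E'
from h import *
f,W,cal=cam("wrist"); save("wrist2",cv2.resize(f,(640,480))); c=wmeas(f,W,(.572,-.1216))
tp=env.get_obs()["tool_pos"]; print(tp,np.degrees(np.arctan2(tp[1]+.1216,tp[0]-.572)),np.hypot(tp[0]-.572,tp[1]+.1216))
f,W,cal=cam("top"); c=wmeas(f,W,(.572,-.1216))
E
```

```text
time_s: 4.03
tool_pos: [0.5277, -0.2163, 0.0331]
tool_rot: [-180.0, -0.0, 65.0]
force: [0.5, -0.5, -0.3]
grip_width: 0.0002
grasp_force: 0.0
time_s: 4.65
tool_pos: [0.553, -0.2246, 0.0336]
tool_rot: [-179.8, -0.0, 80.1]
force: [-1.2, 0.1, -2.1]
grip_width: 0.0003
grasp_force: 0.7
axis [ 0.8162 -0.1309] spokes []
[ 0.55388446 -0.22472567  0.03376471] -99.96319283756065 0.10470471063823335
axis [ 0.5738 -0.1196] spokes [(np.float64(-3.51), np.float64(-3.56)), (np.float64(89.66), np.float64(89.66)), (np.float64(-179.73), np.float64(-179.78))]
disc [ 0.57163783 -0.12275822] 0.03698039871622963
ball [0.575  0.0157 0.0504] 0.1353 89.51
ball [ 0.4328 -0.1195  0.0491] 0.141 179.95
```

View pics/wrist2.png

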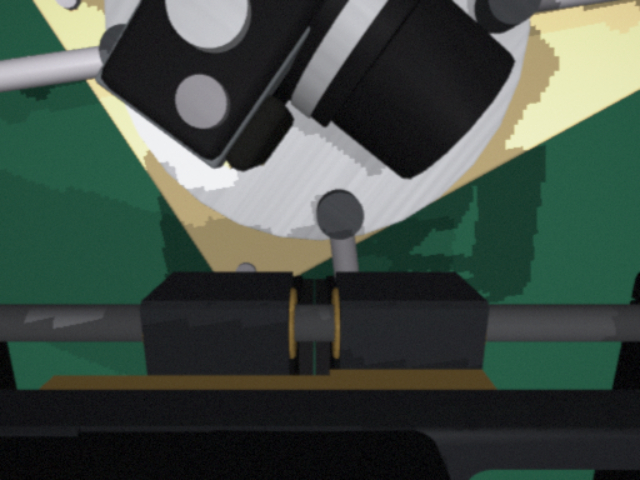

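The fingertip sits beside spoke 4 (image (340,250)) and the disc has begun turning, by about 11°. The camera is well clear of the gripper. I keep arcing.

```bash
python3 -m creep '{"translation":[[0.002,0.069,0],[0.002,0.069,0],[0.002,0.069,0],[0.002,0.069,0],[0.002,0.069,0]],"turn":[[0,0,-0.0167],[0,0,-0.0167],[0,0,-0.0167],[0,0,-0.0167],[0,0,-0.0167]],"grip":[0,0,0,0,0]}'
python3 -m creep '{"translation":[[0.002,0.069,0],[0.002,0.069,0],[0.002,0.069,0],[0.002,0.069,0],[0.002,0.069,0]],"turn":[[0,0,-0.0167],[0,0,-0.0167],[0,0,-0.0167],[0,0,-0.0167],[0,0,-0.0167]],"grip":[0,0,0,0,0]}'
python3 -m creep '{"translation":[[0.002,0.069,0],[0.002,0.069,0],[0.002,0.069,0],[0.002,0.069,0],[0.002,0.069,0]],"turn":[[0,0,-0.0167],[0,0,-0.0167],[0,0,-0.0167],[0,0,-0.0167],[0,0,-0.0167]],"grip":[0,0,0,0,0]}'
python3 - <<'E'
from h import *
tp=env.get_obs()["tool_pos"]; print(tp,np.degrees(np.arctan2(tp[1]+.1216,tp[0]-.572)),np.hypot(tp[0]-.572,tp[1]+.1216))
a,Wa,_=cam("scene");f,W,cal=cam("top"); c=wmeas(f,W,(.572,-.1216))
save("mid",np.vstack([cv2.resize(f[60:220,180:400],(550,400)),np.full((4,550,3),255,np.uint8)])); np.savez("w2.npz",f=f,W=W)
# station yaw from long plate edges in every stored top frame: green->cream border points on plane z=.01
K,R,t=cal
for g,Wg in ((np.load("w0.npz")["b"],np.load("w0.npz")["Wb"]),(f,W)):
    v,u=np.indices(g.shape[:2]); ray=np.stack([(u-K[0,2])/K[0,0],(v-K[1,2])/K[1,1],np.ones(u.shape)],-1)@R; o=-R.T@t
    s=(.01-o[2])/ray[...,2]; X=o[:2]+ray[...,:2]*s[...,None]
    red=g[...,0].astype(float); th=np.radians(20)
    for it in range(4):
        e=np.array([np.cos(th),np.sin(th)]); nrm=np.array([-e[1],e[0]]); A=np.array([.572,-.1216])
        res=[]
        for sgn in (1,-1):
            pts=[]
            for sx in np.arange(.10,.275,.004):
                k=np.arange(.070,.100,.0005); q=A+sx*e+sgn*k[:,None]*nrm
                px=proj(cal,np.c_[q,np.full(len(q),.01)]).astype(np.float32)
                val=cv2.remap(red.astype(np.float32),px[:,:1],px[:,1:],cv2.INTER_LINEAR)[:,0]
                if val[0]<150 or val[-1]>110: continue
                pts.append((sx,sgn*k[np.argmax(val<(val[0]+val[-1])/2)]))
            p=np.array(pts); fit=np.polyfit(p[:,0],p[:,1],1); rs=p[:,1]-np.polyval(fit,p[:,0]); kk=abs(rs)<.0015; fit=np.polyfit(p[kk,0],p[kk,1],1); res.append((fit,kk.sum()))
        th+=np.arctan(np.mean([r[0][0] for r in res]))
    print("yaw",np.degrees(th),[(np.degrees(r[0][0]).round(2),r[0][1].round(4),r[1]) for r in res])
E
```

```text
time_s: 5.38
tool_pos: [0.5807, -0.226, 0.0339]
tool_rot: [-179.9, -0.0, 95.0]
force: [-2.1, 0.6, -0.2]
grip_width: 0.0004
grasp_force: 0.7
time_s: 6.0
tool_pos: [0.6076, -0.2202, 0.034]
tool_rot: [-179.9, -0.0, 110.0]
force: [-0.6, -1.0, -0.9]
grip_width: 0.0004
grasp_force: 0.7
time_s: 6.62
tool_pos: [0.6321, -0.2077, 0.034]
tool_rot: [-179.9, -0.0, 125.0]
force: [-1.4, -1.1, -1.0]
grip_width: 0.0005
grasp_force: 0.7
[ 0.63206608 -0.20771993  0.03396603] -55.10538032867256 0.10499798412893498
axis [ 0.5713 -0.1212] spokes [(np.float64(42.97), np.float64(42.97)), (np.float64(134.46), np.float64(134.46))]
disc [ 0.57124011 -0.12335649] 0.03684606287670421
ball [ 0.476  -0.023   0.0488] 0.1368 134.18
yaw 19.877623909740347 [(np.float64(-0.01), np.float64(0.0858), np.int64(44)), (np.float64(0.0), np.float64(-0.0865), np.int64(41))]
yaw 19.638233391318053 [(np.float64(0.11), np.float64(0.0862), np.int64(44)), (np.float64(-0.32), np.float64(-0.085), np.int64(35))]
```

View pics/mid.png

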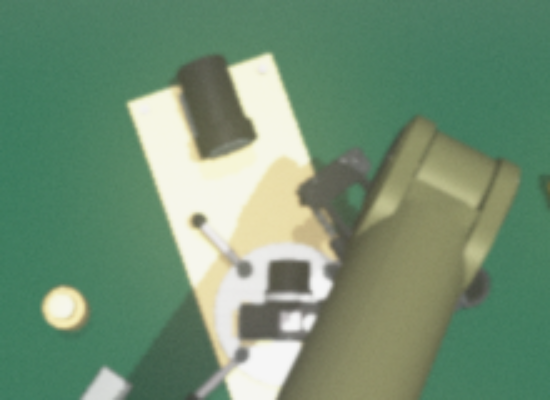

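The lens now points along about -0.5° and the scope lies at 19.8°, so 20° remain. I push 18° more, back off, lift and measure with nothing in the way.

```bash
python3 -m creep '{"translation":[[0.002,0.069,0],[0.002,0.069,0],[0.002,0.069,0]],"turn":[[0,0,-0.0167],[0,0,-0.0167],[0,0,-0.0167]],"grip":[0,0,0]}'
python3 -m creep '{"translation":[[0.002,0.069,0],[0.002,0.069,0],[0.002,0.069,0],[0,0,0]],"turn":[[0,0,-0.0167],[0,0,-0.0167],[0,0,-0.0167],[0,0,0]],"grip":[0,0,0,0]}'
python3 - <<'E'
from h import *
tp=env.get_obs()["tool_pos"]; print(tp,np.degrees(np.arctan2(tp[1]+.1216,tp[0]-.572)),np.hypot(tp[0]-.572,tp[1]+.1216))
f,W,cal=cam("top"); c=wmeas(f,W,(.572,-.1216))
E
python3 -m creep '{"translation":[[0,-0.15,0],[0,0,-0.5],[0,0,-0.5],[0,0,-0.5],[0,0,-0.5]],"turn":[[0,0,0],[0,0,0],[0,0,0],[0,0,0],[0,0,0]],"grip":[0,0,0,0,0]}'
python3 -m creep '{"translation":[[-0.5,0,-0.3],[0,0,0]],"turn":[[0,0,0],[0,0,0]],"grip":[0,0]}'
python3 - <<'E'
from h import *
for n in ("wrist","top","scene"):
    f,W,cal=cam(n); print(n); c=wmeas(f,W,(.572,-.1216)); save("after_"+n,f); np.savez("w3"+n,f=f,W=W,K=cal[0],R=cal[1],t=cal[2])
E
```

```text
time_s: 7.1
tool_pos: [0.6449, -0.1973, 0.0342]
tool_rot: [-179.9, -0.0, 134.0]
force: [-1.6, -0.9, -1.1]
grip_width: 0.0007
grasp_force: 0.7
time_s: 7.6
tool_pos: [0.6565, -0.1842, 0.0344]
tool_rot: [180.0, -0.0, 142.9]
force: [-1.3, 0.2, 1.0]
grip_width: 0.0005
grasp_force: 0.1
[ 0.65653228 -0.18418891  0.03438697] -36.51677782187848 0.10518117261660966
axis [ 0.5709 -0.1222] spokes [(np.float64(61.27), np.float64(61.27)), (np.float64(151.87), np.float64(151.87))]
disc [ 0.56980866 -0.1234912 ] 0.03690827661031679
ball [ 0.5047 -0.2444  0.0505] 0.1389 -118.44
ball [ 0.4494 -0.0573  0.0491] 0.1377 151.87
time_s: 8.28
tool_pos: [0.6487, -0.1951, 0.1961]
tool_rot: [180.0, 0.0, 142.9]
force: [0.5, 0.6, 0.7]
grip_width: 0.0005
grasp_force: 0.0
time_s: 8.52
tool_pos: [0.6825, -0.2215, 0.2208]
tool_rot: [-180.0, 0.3, 142.8]
force: [0.3, -0.9, 0.4]
grip_width: 0.0003
grasp_force: 0.0
wrist
axis [ 0.5733 -0.1217] spokes [(np.float64(61.73), np.float64(61.74)), (np.float64(-118.46), np.float64(-118.45)), (np.float64(-28.42), np.float64(-28.42))]
disc [ 0.57279828 -0.12144392] 0.037102902098374246
ball [ 0.6404 -0.0033  0.049 ] 0.1361 60.46
ball [ 0.5085 -0.2421  0.0494] 0.1367 -118.31
ball [ 0.6926 -0.1861  0.0492] 0.1356 -28.36
top
axis [ 0.5697 -0.123 ] spokes [(np.float64(-28.21), np.float64(-28.93)), (np.float64(60.84), np.float64(60.85)), (np.float64(151.29), np.float64(150.56))]
disc [ 0.57176431 -0.12174796] 0.03691078876265773
ball [ 0.6918 -0.1884  0.0485] 0.1385 -28.19
ball [ 0.449  -0.0567  0.049 ] 0.1378 151.25
scene
axis [ 0.4773 -0.0635] spokes [(np.float64(-12.0), np.float64(-62.71))]
disc [ 0.54233129 -0.14032123] 0.0384958123738153
```

View pics/after_wrist.png

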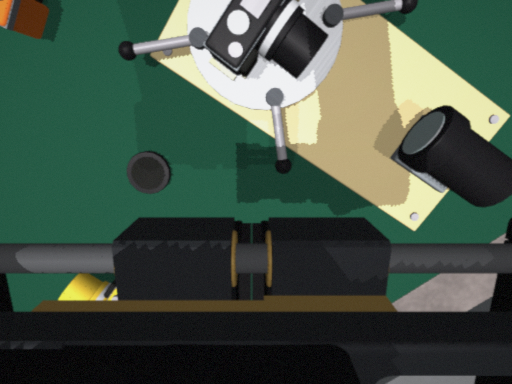

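Wrist view: the spokes are at about 61.6°, -28.4° and -118.4°, so the lens is at 16.6°. The scope mouth is at (427,135) and the lens faces roughly towards it, a few degrees short. I measure the station's yaw in this same view.

```bash
cat > sy.py <<'E'
from h import *
def cyl(f,W,A=(.572,-.1216),y0=19.8):
    A=np.array(A); q=W[np.isfinite(W).all(-1)]; col=f[np.isfinite(W).all(-1)].astype(float)
    th=np.radians(y0); e=np.array([np.cos(th),np.sin(th)]); n=np.array([-e[1],e[0]])
    s=(q[:,:2]-A)@e; l=(q[:,:2]-A)@n
    m=(s>.19)&(s<.275)&(abs(l)<.045)&(q[:,2]>.055)&(col.max(1)<120); q=q[m]
    def res(p):
        e=np.array([np.cos(p[0]),np.sin(p[0])]); n=np.array([-e[1],e[0]])
        return np.hypot((q[:,:2]-A)@n-p[1],q[:,2]-p[2])-p[3]
    r=least_squares(res,[th,0,.068,.032],loss="soft_l1",f_scale=.001,)
    p=r.x; off=p[1]; print("cyl",m.sum(),"yaw",np.degrees(p[0]).round(2),"lat",p[1:].round(4),"rms",np.sqrt(np.median(r.fun**2)).round(5))
    print("  bearing of mouth from A",(np.degrees(p[0]+np.arctan2(p[1],.185))).round(2))
def edge(f,W,A=(.572,-.1216),y0=19.8):
    A=np.array(A); F=f.astype(float); z=W[...,2]
    cr=(abs(z-.01)<.006)&(F[...,0]>F[...,1]*.9)&(F[...,0]>F[...,2]+8); q=W[cr]
    th=np.radians(y0); e=np.array([np.cos(th),np.sin(th)]); n=np.array([-e[1],e[0]]); s=(q[:,:2]-A)@e; l=(q[:,:2]-A)@n
    for sg in (1,-1):
        P=[]
        for a in np.arange(-.08,.28,.008):
            m=(s>=a)&(s<a+.008)&(abs(l)<.1)
            if m.sum()>8: P.append((a+.004,np.max(sg*l[m])))
        P=np.array(P); k=abs(P[:,1]-.085)<.006
        if k.sum()>8:
            for _ in range(3):
                ft=np.polyfit(P[k,0],P[k,1]*sg,1); k=abs(P[:,1]*sg-np.polyval(ft,P[:,0]))<.002
            print(" edge",sg,k.sum(),"yaw",(y0+np.degrees(ft[0])).round(2),"off",ft[1].round(4))
E
python3 - <<'E'
from sy import *
for nm,A in (("w3wrist",(.573,-.1216)),("w3top",(.5715,-.122))):
    d=np.load(nm+".npz"); print(nm); cyl(d["f"],d["W"],A); edge(d["f"],d["W"],A)
d=np.load("w0.npz"); print("top0"); cyl(d["b"],d["Wb"],(.5715,-.122)); edge(d["b"],d["Wb"],(.5715,-.122))
E
```

```text
w3wrist
cyl 4839 yaw 21.84 lat [-0.0074  0.0671  0.0282] rms 0.00081
  bearing of mouth from A 19.54
 edge 1 28 yaw 20.02 off 0.0847
 edge -1 45 yaw 19.88 off -0.0841
w3top
cyl 633 yaw 18.48 lat [0.0045 0.0679 0.0275] rms 0.00146
  bearing of mouth from A 19.88
 edge 1 40 yaw 19.78 off 0.0833
 edge -1 35 yaw 19.75 off -0.0852
top0
cyl 637 yaw 18.35 lat [0.005  0.068  0.0275] rms 0.00158
  bearing of mouth from A 19.9
 edge 1 43 yaw 19.82 off 0.0832
 edge -1 44 yaw 19.98 off -0.0858
```

Station yaw is 19.85° from all edges and 19.5–19.9° by the scope bearing. The disc has to turn about 3.3° more, which puts the fingertip at -33.2°. I go back down and nudge.

```bash
python3 -m creep '{"translation":[[0.5,0,0.3],[0,0,0.5],[0,0,0.5],[0,0,0.5],[0,0,0.5]],"turn":[[0,0,0],[0,0,0],[0,0,0],[0,0,0],[0,0,0]],"grip":[0,0,0,0,0]}'
python3 -m creep '{"translation":[[0,0.075,0],[0,0.075,0],[0.001,0.038,0],[0.001,0.038,0],[0,0,0]],"turn":[[0,0,0],[0,0,0],[0,0,-0.009],[0,0,-0.009],[0,0,0]],"grip":[0,0,0,0,0]}'
python3 - <<'E'
from h import *
tp=env.get_obs()["tool_pos"]; print(tp,np.degrees(np.arctan2(tp[1]+.1216,tp[0]-.572)),np.hypot(tp[0]-.572,tp[1]+.1216))
E
python3 -m creep '{"translation":[[0,-0.15,0],[0,0,-0.5],[0,0,-0.5],[0,0,-0.5],[0,0,-0.5]],"turn":[[0,0,0],[0,0,0],[0,0,0],[0,0,0],[0,0,0]],"grip":[0,0,0,0,0]}'
python3 -m creep '{"translation":[[-0.5,0,-0.3],[0,0,0]],"turn":[[0,0,0],[0,0,0]],"grip":[0,0]}'
python3 - <<'E'
from sy import *
for n in ("wrist","top"):
    f,W,cal=cam(n); print(n); c=wmeas(f,W,(.572,-.1216)); edge(f,W,(.573,-.1216)); np.savez("w4"+n,f=f,W=W); save("w4"+n,f)
E
```

```text
time_s: 9.3
tool_pos: [0.6478, -0.1927, 0.0324]
tool_rot: [-180.0, -0.1, 143.0]
force: [0.7, -0.4, -0.3]
grip_width: 0.0004
grasp_force: 0.0
time_s: 9.93
tool_pos: [0.6611, -0.1794, 0.0357]
tool_rot: [179.9, 0.1, 146.3]
force: [-0.5, -0.8, 0.0]
grip_width: 0.0002
grasp_force: 0.1
[ 0.66105573 -0.17940818  0.03571026] -32.98855566225199 0.10617301516188547
time_s: 10.55
tool_pos: [0.6528, -0.1903, 0.1959]
tool_rot: [180.0, 0.0, 146.1]
force: [0.0, -0.0, -0.3]
grip_width: 0.0003
grasp_force: 0.0
time_s: 10.8
tool_pos: [0.6881, -0.2146, 0.2206]
tool_rot: [-180.0, 0.3, 146.1]
force: [-0.7, -0.4, -0.3]
grip_width: 0.0008
grasp_force: 0.0
wrist
axis [ 0.5731 -0.122 ] spokes [(np.float64(65.11), np.float64(65.18)), (np.float64(-115.03), np.float64(-114.95)), (np.float64(-24.77), np.float64(-24.77))]
disc [ 0.5729339 -0.1215818] 0.03710161970394345
ball [6.331e-01 1.000e-04 4.870e-02] 0.136 63.86
ball [ 0.5159 -0.2457  0.0494] 0.1363 -114.84
ball [ 0.6961 -0.1789  0.0491] 0.1355 -24.82
 edge 1 29 yaw 19.98 off 0.0848
 edge -1 45 yaw 19.92 off -0.0842
top
axis [ 0.5714 -0.1236] spokes [(np.float64(-24.86), np.float64(-26.28)), (np.float64(65.28), np.float64(65.28)), (np.float64(154.85), np.float64(153.45))]
disc [ 0.5715364  -0.12338402] 0.03718257183458623
ball [ 0.696  -0.1816  0.049 ] 0.1374 -24.93
ball [0.6291 0.0027 0.0492] 0.1389 65.46
ball [ 0.4451 -0.0643  0.0496] 0.1395 154.85
 edge 1 40 yaw 19.79 off 0.0833
 edge -1 31 yaw 19.83 off -0.0853
```

View pics/w4wrist.png

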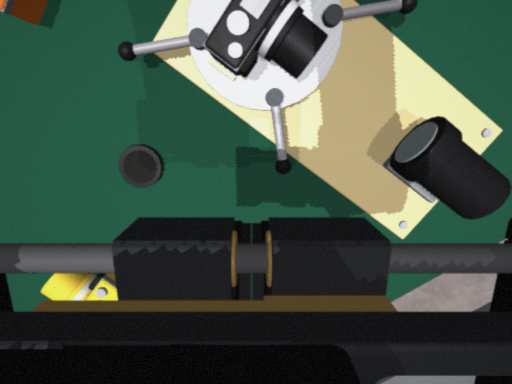

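The disc is within 0.3° of the target. A quick check of the camera's own heading and the small items, without moving.

```bash
python3 - <<'E'
from h import *
for n in ("w3top","w4top","w4wrist"):
    d=np.load(n+".npz"); f,W=d["f"],d["W"]; r=np.hypot(W[...,0]-.5725,W[...,1]+.122)
    m=(r<.075)&(W[...,2]>.088)&(W[...,2]<.103); n_,lab,st,_=cv2.connectedComponentsWithStats(m.astype(np.uint8)); m=lab==1+st[1:,4].argmax()
    print(n,m.sum(),cv2.minAreaRect(W[m][:,:2].astype(np.float32)),"z",np.nanmedian(W[m][:,2]))
    p=W[(r<.07)&(W[...,2]>.075)][:,:2]; 
    print("  all>75mm",cv2.minAreaRect(p.astype(np.float32)))
a=np.load("w0.npz")["b"].astype(int); b=np.load("w4top.npz")["f"].astype(int)
W0=np.load("w0.npz")["Wb"];W4=np.load("w4top.npz")["W"]
for nm,(x,y,h) in dict(pot=(.58,.122,.075),battery=(.485,.078,.014),cap=(.605,-.318,.009)).items():
    o=[]
    for W in (W0,W4):
        m=(np.hypot(W[...,0]-x,W[...,1]-y)<.05)&(W[...,2]>h*.5); o.append((W[m].mean(0).round(4),m.sum()))
    print(nm,o)
E
```

```text
w3top 683 ((0.5669091939926147, -0.12216571718454361), (0.08394774794578552, 0.10324491560459137), 63.82415008544922) z 0.09253588912246513
  all>75mm ((0.5659384727478027, -0.13336876034736633), (0.12073329091072083, 0.12154535949230194), 16.07794189453125)
w4top 613 ((0.5668253898620605, -0.11682076752185822), (0.07370813190937042, 0.09845151007175446), 68.55531311035156) z 0.09256569421752738
  all>75mm ((0.5670799612998962, -0.1335180103778839), (0.12161557376384735, 0.1218898743391037), 20.753339767456055)
w4wrist 4827 ((0.5852282643318176, -0.13462725281715393), (0.10136678069829941, 0.05504192039370537), 56.51992416381836) z 0.09260911809606637
  all>75mm ((0.5883455276489258, -0.13044072687625885), (0.08377785980701447, 0.07733292132616043), 19.945707321166992)
pot [(array([0.5742, 0.1128, 0.0627]), np.int64(219)), (array([0.5742, 0.1128, 0.0624]), np.int64(217))]
battery [(array([0.482 , 0.074 , 0.0124]), np.int64(258)), (array([0.4817, 0.0739, 0.0127]), np.int64(262))]
cap [(array([ 0.6077, -0.324 ,  0.0084]), np.int64(268)), (array([nan, nan, nan]), np.int64(0))]<stdin>:13: RuntimeWarning: Mean of empty slice.
  ret = um.true_divide(
```

The camera's heading (about 20°) agrees with the scope axis. The pot and battery haven't moved, and the lens cap, hidden from the top camera by the arm, lies undisturbed in the wrist view. Handing in.

```bash
python3 -c "
from cell import env
print(env.sign_off())"
```

```text
the job is handed in; nothing more can be done
None
```

The turntable has been turned about 76° counterclockwise and now points the camera's lens into the scope mouth, within about 0.3° as measured on its spokes; only spoke 4 was pushed, the arm is clear, and the job is handed in at about 11 s.

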